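# Load a turned wheel into the spring magazine

## Task

Load the widest of the three turned aluminium wheels into the stack magazine: lay it flat on the spring follower between the four guide rods and press it down until it has snapped fully under both spring catches and stays there by itself, then let go. Leave the two smaller wheels where they lie.

Things in the scene. Friction and masses are not known exactly. Their poses are not given: they have to be found in the camera images.
- wheel_58: The widest turned aluminium wheel, a flat round part 58 mm in diameter and 23 mm high, 70 g nominal, lying flat on the worktop. Origin: centre of its underside; z up. Its outer face may be gripped in any direction. This is the one to load. On the straight way to the magazine stand the milling machine's handwheels: carry the wheel about 0.3 m above the worktop there.
- wheel_52: A similar wheel, 52 mm in diameter, 19 mm high; origin at the centre of its underside. Bystander, too small for the magazine.
- wheel_46: A similar wheel, 46 mm in diameter, 21 mm high; origin at the centre of its underside. Bystander, too small for the magazine.
- magazine: Stack magazine fixed to the worktop: grey base 140 x 100 mm (local x, y), top at z = 30 mm. Origin: centre of its underside, on the channel's axis; z up. Four 8 mm steel guide rods at local x, y = +-24.4 mm leave a round channel 61 mm wide; above z = 89 mm they flare out, ending at 108 mm. The local +y and -y sides are open (40 mm between rods): fingers closing along local y have room.
- follower_rest (a point): Fixed point on the channel's axis, 80 mm above the magazine's underside: centre of the top of the black sprung follower disc (42 mm wide) at rest. A 58 mm wheel laid there stands on it with its top at z = 103 mm. Pushed down the follower goes 42 mm to its stop (wheel top then at z = 61 mm); pressing takes about 10 N in all.
- catch_level (a point): Fixed point on the channel's axis, 68 mm above the magazine's underside: height of the flat undersides of two sprung wedge noses, which reach in from aluminium housings on local +x and -x (top z = 88 mm) to 24.5 mm from the axis. A wheel pressed from above pushes them aside; once its top is below this point they snap over it and hold it, underside at about z = 45 mm.
There are look-alikes about, which are no part of the job. Leave any red look-alike of the wheel_58 alone.

How it is judged:
By the outcome, as a careful person would: the job done as asked, in the order asked, and still so for the second after the job is handed in, with the robot touching nothing.
It also fails if it takes over 51 s, if anything falls off the work surface, if the arm or the gripper's body presses on something with over 40 N, if the wrist force passes 120 N, or if a joint passes its speed limit or range.

## Robot

A 6-joint arm with a two-finger parallel gripper is mounted at the origin on a cart in front of the work surface, level with it; the furniture and walls round the work are solid. World frame = base frame: x ahead of the robot, y to its left, z up, the work surface at z = 0. Lengths are in mm, angles in rad, forces in N, time in s.
With the tool pointing down it reaches from about 350 to 875 mm from the base axis. Payload 4.2 kg.
Tool frame: the origin (TCP) lies midway between the tips of the shut fingers; the grasp point (between the pads) lies 19 mm behind it; z points along the fingers, y is the line along which they close (so a half turn about z gives the same grasp; the last joint's range is limited). The gripper opens to 85 mm and grips with 20 to 120 N. Pads are 22 mm wide; open, the fingers measure 114 mm over their backs; the gripper's body (76 mm by 85 mm) begins 54 mm behind the grasp point. The pads swing forward as they close: fully open they stand 13 mm farther back than shut.
Start: joints at [1.554, 0.385, 0.008, 0, -1.194, -0.259], TCP at [170.166, 601.367, 231.312] pointing down, gripper open.
Joint ranges: [-3.14, 3.14], [-1.21, 2.06], [-1.07, 1.41], [-3.16, 2.05], [-2.99, -0.16], [-3.1, 3.1]. Speed limits (rad/s): [2.79, 2.79, 3.14, 3.14, 3.14, 3.14].

## Interface

Orientations are given as a unit quaternion [x, y, z, w].
In Python, from bench import read_state, get_image, job_done gives the robot as it stands.
- The arm moves only by the tool servo_tool, never from a script. Its arguments are lists of equal length, an entry for each row: "rotation": the turn, a rotation vector about the world's x, y, z scaled (see below), a list of three; "slide": the shift along the world's x, y, z scaled (see below), a list of three; "grip": the opening, from -1 (shut) to 1 (fully open). In form: {"rotation": [[rx, ry, rz], ...], "slide": [[tx, ty, tz], ...], "grip": [grip, ...]}. A call has 1 to 8 rows; each row is the pose to reach, as a shift and turn from the pose commanded when the call began, turning the shorter way round; what a row does not reach only later rows make up. The controller multiplies each number of a shift by 0.2 m and each number of a turn by 360 degrees. A row lasts 1/8 s, in which the tool goes at most 62.5 mm and 10.7 degrees, less where a joint would pass 70% of its speed; a pose out of reach is approached as far as the arm can. A call with a number of a shift or a turn outside -1 to 1 is refused whole. A call with a gripper value outside its range is refused whole. The fingers move at their own pace and stop on an object; the grip force is fixed at half the most. Time passes only in rows, so rows that repeat a pose let the fingers close. It gives the time, the measured TCP pose, the force, the opening and the grip force at its end, in the units of the state.
- read_state(): the state, without advancing time (a new reading comes with each control period).
- get_image(name): name is "scene" or "top" or "wrist"; returns a dict with "image" (400x640x3 uint8, red, green, blue), "depth" (400x640 float32, mm along the optical axis (not along the pixel's ray), 0 where there is no reading), "camera_matrix" (3x3 intrinsics, pixels), "rvec" (rotation vector, rad) and "tvec" (3), from world to camera coordinates, as OpenCV has them; the wrist camera has in their place "hand_eye" (4x4, takes a point from camera to tool coordinates, whose origin is the TCP and whose axes are the flange's). Camera axes: x right, y down, z forward; pixel columns grow to the right and rows downward; lengths in mm; the calibration is good to about 2 mm. The wrist camera is an equidistant fisheye: a pixel r from the principal point sees the ray r / f radians off the axis. A picture is of the moment at which its call begins: read the wrist's pose just before it.
- job_done(): hands the job in; it is judged then, once.
The state is a dict: "clock": time; "joints": joint angles; "joint_vel": joint speeds; "joint_efforts": joint torques, N m; "position": TCP position; "ee_rot": TCP orientation; "contact_force": force on the tool from outside, world axes, zero at the start; "wrist_torque": the same for the moment, N m; "gripper_width": finger opening in mm; "grasp_force": force on a finger pad.
Only numpy, scipy, OpenCV 4.12 (cv2) and the standard library are available. Lean on these libraries where they do the work, as an engineer would, in place of code of your own. Each camera call takes 0.05 s, during which the arm holds its last target. There are 200 camera calls.

## Working session

There is one attempt and no reset: what is moved stays moved. The work goes in short steps, Python scripts to look and compute and a tool call to move; the robot and the scene stay as the last step left them, time stands still between calls to the robot, and variables do not carry over. Pictures are saved under pics/ and viewed, at most 10 in all, crops included, and the job is handed in when it is done.

Besides the shell and the picture viewer there is one more tool, called after "Request:" as name(argument=value, ...), one argument or row to a line, values as JSON. servo_tool: Moves the arm, as the interface text tells. Shifts and turns lie within -1 to 1; 1 stands for 0.2 m of shift or 360 degrees of turn. Its arguments: {"type":"object","properties":{"rotation":{"type":"array","items":{"type":"array","items":{"type":"number","minimum":-1,"maximum":1}}},"slide":{"type":"array","items":{"type":"array","items":{"type":"number","minimum":-1,"maximum":1}}},"grip":{"type":"array","items":{"type":"number"}}},"required":["rotation","slide","grip"]}

```bash
mkdir -p pics; cat > h.py <<'E'
import numpy as np,cv2
from bench import *
def snap(n):
    d=get_image(n); np.savez(f'{n}.npz',**{k:v for k,v in d.items() if v is not None}); return d
def load(n): return np.load(f'{n}.npz')
def cast(d,uv,z):
    R=cv2.Rodrigues(d['rvec'])[0]; t=d['tvec'].ravel()
    p=cv2.undistortPoints(np.array(uv,float).reshape(-1,1,2),d['camera_matrix'],None).reshape(-1,2)
    r=np.c_[p,np.ones(len(p))]@R; o=-R.T@t
    return o+r*((z-o[2])/r[:,2])[:,None]
def cloud(d):
    v,u=np.mgrid[:400,:640]; K=d['camera_matrix']; z=d['depth']
    P=np.stack([(u-K[0,2])/K[0,0]*z,(v-K[1,2])/K[1,1]*z,z],-1)-d['tvec'].ravel()
    return P@cv2.Rodrigues(d['rvec'])[0]
E
python3 - <<'E'
from h import *
for n in('scene','top'):
    d=snap(n); cv2.imwrite(f'pics/{n}.png',d['image'][...,::-1])
print(read_state())
E
```

```text
{'clock': 0.1, 'joints': array([ 1.55363244e+00,  3.85449687e-01,  6.78733401e-03, -4.20681628e-04,
       -1.19401650e+00, -2.58603113e-01]), 'joint_vel': array([-0.00032704,  0.00069308,  0.00329075, -0.00056739, -0.00031016,
        0.00016384]), 'joint_efforts': array([-9.88095308e-04, -3.93318021e+01,  1.88932461e+01,  4.19790745e+00,
       -2.52797152e-03,  4.60570377e-06]), 'position': array([170.02173761, 600.89359074, 230.36092292]), 'ee_rot': array([ 9.90497998e-01, -1.37523783e-01, -8.07374211e-05,  9.57957109e-04]), 'contact_force': array([-0.23371443, -0.71086097,  1.25885214]), 'wrist_torque': array([-0.02507197, -0.01626315,  0.00361989]), 'grasp_force': 0.0, 'gripper_width': 85.15345751692878}
```

View pics/scene.png

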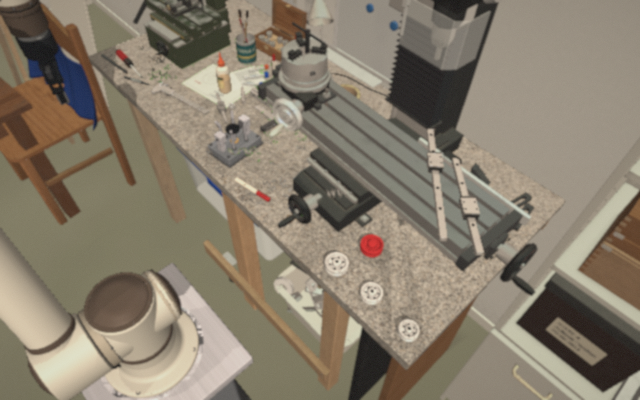

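View pics/top.png

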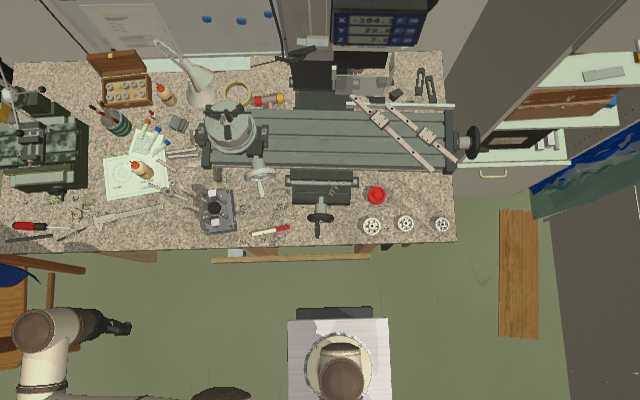

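The scene picture shows three pale wheels at (336,264), (372,293) and (409,330), and a red look-alike at (372,245). In the top picture the wheels are at (371,225), (405,223) and (442,224), the red one is at (376,194), and the magazine is at about (216,208). Next I measure the wheel diameters and the magazine pose.

```bash
python3 - <<'E'
from h import *
for n,cs in(('top',[(371,225),(405,223),(442,224)]),('scene',[(336,264),(372,293),(409,330)])):
    d=load(n); im=d['image']; P=cloud(d); print(n,'cam',-cv2.Rodrigues(d['rvec'])[0].T@d['tvec'].ravel())
    hsv=cv2.cvtColor(im,cv2.COLOR_RGB2HSV)
    for c in cs:
        u,v=c; w=np.zeros((400,640),bool); w[v-20:v+20,u-20:u+20]=1
        Q=P[w&(P[...,2]>12)&(P[...,2]<40)&(d['depth']>0)]
        m=(w&(P[...,2]>10)&(P[...,2]<40)).astype(np.uint8)
        k=max(cv2.findContours(m,0,2)[0],key=cv2.contourArea)
        h=cv2.convexHull(k).reshape(-1,2)
        g=cast(d,h,np.percentile(Q[:,2],80))[:,:2]
        (x,y),r=cv2.minEnclosingCircle(g.astype(np.float32))
        print(c,'n',len(Q),'med',np.median(Q,0).round(1),'z80',np.percentile(Q[:,2],80).round(1),'circ',round(x,1),round(y,1),'D',round(2*r,1))
    # magazine region z slices
    c=(216,208) if n=='top' else (235,143)
    u,v=c; S=P[v-32:v+32,u-32:u+32]
    for a,b in((24,36),(60,74),(74,84),(84,92),(95,115)):
        q=S[(S[...,2]>a)&(S[...,2]<b)]
        if len(q): print(a,b,len(q),q.mean(0).round(1),np.percentile(q[:,:2],[2,98],axis=0).round(1).tolist(),cv2.minAreaRect(q[:,:2].astype(np.float32)))
a=load('top')['image'][170:260,170:260];b=load('scene')['image'][105:185,190:280]
c=load('top')['image'][175:245,350:460];e=load('scene')['image'][225:345,310:430]
r=lambda i:cv2.resize(i,(400,300),interpolation=cv2.INTER_CUBIC)
cv2.imwrite('pics/c.png',np.vstack([np.hstack([r(a),r(b)]),np.hstack([r(c),r(e)])])[...,::-1])
E
```

```text
top cam [ 220.27313554   31.17640969 1497.28405317]
(371, 225) n 232 med [ 436.  -119.2   18.7] z80 22.1 circ 435.1 -118.9 D 57.9
(405, 223) n 125 med [ 442.7 -230.    16. ] z80 18.4 circ 442.2 -228.5 D 52.2
(442, 224) n 124 med [ 436.5 -346.1   17.2] z80 20.0 circ 435.0 -345.3 D 47.1
24 36 663 [494.5 370.   29.7] [[432.7, 329.1], [562.6, 422.1]] ((497.45147705078125, 375.7512512207031), (132.16275024414062, 93.55397033691406), 7.012042045593262)
60 74 80 [494.2 341.1  67. ] [[441.8, 277.7], [552.6, 400.3]] ((485.5758972167969, 352.28497314453125), (119.66685485839844, 107.48716735839844), 62.56671905517578)
74 84 191 [500.4 376.1  79.5] [[440.6, 356.8], [553.4, 394.5]] ((498.2516784667969, 377.65643310546875), (50.330078125, 119.2977523803711), 84.99443817138672)
84 92 120 [495.1 374.1  87.6] [[441.8, 354.9], [554.0, 400.0]] ((498.7192077636719, 378.185302734375), (50.098445892333984, 117.2661361694336), 85.7529067993164)
95 115 45 [499.1 382.4 102.1] [[460.0, 340.4], [539.9, 411.6]] ((495.9718322753906, 376.23040771484375), (101.23385620117188, 66.69351196289062), 6.647222518920898
[... 412 characters left out ...]
, 93.60932922363281), 6.062573432922363)
60 74 127 [493.5 335.9  66.6] [[445.0, 268.4], [557.5, 394.9]] ((488.21832275390625, 345.2837829589844), (130.21673583984375, 109.50147247314453), 64.35259246826172)
74 84 199 [498.3 372.2  80.1] [[444.8, 346.4], [554.8, 400.7]] ((499.82550048828125, 370.6457824707031), (118.13241577148438, 57.34543991088867), 6.32757568359375)
84 92 143 [498.6 372.8  88. ] [[443.5, 344.1], [558.4, 402.2]] ((502.06292724609375, 372.18646240234375), (116.44404602050781, 54.373409271240234), 9.061753273010254)
95 115 60 [501.6 378.1 103.3] [[465.5, 338.3], [535.8, 406.6]] ((501.1495056152344, 372.18658447265625), (67.3865966796875, 64.41981506347656), 5.307223796844482)
```

View pics/c.png

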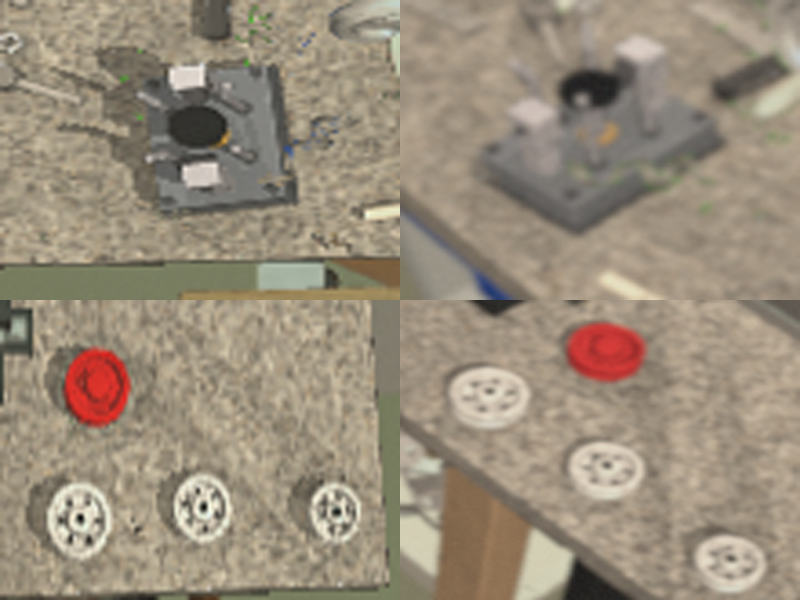

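The three candidates measure 58, 52 and 47 mm in the top view. The one at top pixel (371,225), scene pixel (336,264), is wheel_58, at about (436,-120). The crop confirms it is bare aluminium and that the red one beside it is a separate part. The magazine is near (499,374) with a yaw of about 6.5°. I'll go over the magazine first for a wrist view.

Request:
servo_tool(
  rotation=[
    [0,0,0.03],
    [0,0,0.062],
    [0,0,0.062],
    [0,0,0.062],
    [0,0,0.062],
    [0,0,0.062],
  ],
  slide=[
    [0.2,-0.2,0.45],
    [1,-1,0.45],
    [1,-1,0.45],
    [1,-1,0.45],
    [1,-1,0.45],
    [1,-1,0.45],
  ],
  grip=[1,1,1,1,1,1],
)

```text
clock: 0.85
position: [372.4, 398.7, 322.1]
ee_rot: [0.999, 0.054, 0.0, -0.0]
contact_force: [-0.4, 0.6, -0.0]
gripper_width: 85.6
grasp_force: 0.0
```

Request:
servo_tool(
  rotation=[
    [0,0,0],
    [0,0,0],
    [0,0,0],
    [0,0,0],
    [0,0,0],
  ],
  slide=[
    [0.645,-0.135,-0.2],
    [0.645,-0.135,-0.2],
    [0.645,-0.135,-0.2],
    [0.645,-0.135,-0.2],
    [0.645,-0.135,-0.2],
  ],
  grip=[1,1,1,1,1],
)

```text
clock: 1.48
position: [498.1, 375.2, 282.1]
ee_rot: [0.998, 0.058, 0.0, -0.0]
contact_force: [-0.6, -0.2, -0.2]
gripper_width: 85.5
grasp_force: 0.0
```

```bash
python3 - <<'E'
from h import *
s=read_state(); d=snap('wrist'); np.savez('wm.npz',p=s['position'],q=s['ee_rot'],**d)
print(s['position'],s['ee_rot'],s['joints'].round(2),s['clock']); print(d['hand_eye'].round(3),d['camera_matrix'])
cv2.imwrite('pics/w1.png',d['image'][...,::-1])
E
```

```text
[498.12784006 375.21598974 282.07443254] [ 9.98334143e-01  5.76945917e-02  3.23422272e-04 -4.11583090e-04] [ 0.9   0.35  0.09 -0.   -1.3   0.78] 1.475
[[  -0.      -0.959   -0.284   72.595]
 [   1.      -0.      -0.       1.332]
 [   0.      -0.284    0.959 -141.832]
 [   0.       0.       0.       1.   ]] [[309.70691629   0.         322.41963272]
 [  0.         309.70691629 202.38311129]
 [  0.           0.           1.        ]]
```

View pics/w1.png

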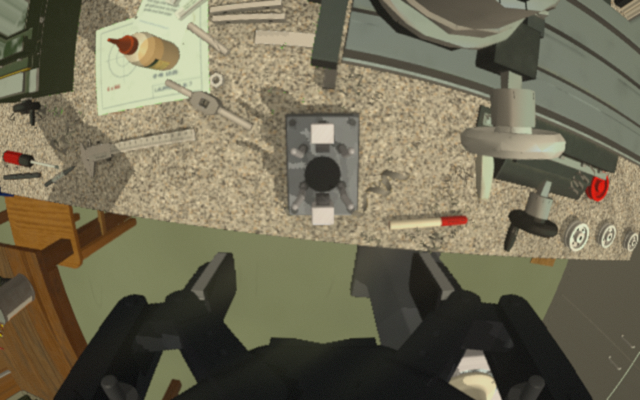

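The wrist view shows the black follower disc at (322,174), the two housings at (322,134) and (322,215), and the base from (288,113) to (358,214). I'll cast these to the known heights.

```bash
cat >> h.py <<'E'
from scipy.spatial.transform import Rotation as Ro
def wcast(d,uv,z):
    uv=np.array(uv,float).reshape(-1,2); K=d['camera_matrix']; e=(uv-K[[0,1],2])/K[0,0]
    r=np.linalg.norm(e,axis=1,keepdims=True); ray=np.c_[e/np.maximum(r,1e-9)*np.sin(r),np.cos(r)]
    H=d['hand_eye']; R=Ro.from_quat(d['q']).as_matrix()
    ray=ray@H[:3,:3].T@R.T; o=d['p']+R@H[:3,3]
    return o+ray*((z-o[2])/ray[:,2])[:,None]
def blob(m,c,win):
    w=np.zeros(m.shape,np.uint8); u,v=c; w[v-win:v+win,u-win:u+win]=1
    return max(cv2.findContours((m&(w>0)).astype(np.uint8),0,1)[0],key=cv2.contourArea)
E
python3 - <<'E'
from h import *
d=dict(np.load('wm.npz')); hsv=cv2.cvtColor(d['image'],cv2.COLOR_RGB2HSV); V=hsv[...,2]
k=blob(V<45,(322,174),22); g=wcast(d,k,80)[:,:2].astype(np.float32)
print('disc',cv2.minEnclosingCircle(g),cv2.fitEllipse(g), len(k))
H=[]
for c in((322,134),(322,215)):
    k=blob(V>170,c,15); r=cv2.minAreaRect(wcast(d,k,88)[:,:2].astype(np.float32)); H.append(r[0]); print(r)
H=np.array(H); dd=H[0]-H[1]; print('mid',H.mean(0),'yaw',np.degrees(np.arctan2(dd[1],dd[0])),np.linalg.norm(dd))
E
```

```text
disc ((503.3290100097656, 376.6759338378906), 18.645410537719727) ((502.8262939453125, 379.6925964355469), (27.188161849975586, 35.2364387512207), 88.70053100585938) 143
((548.5809326171875, 380.51318359375), (20.698944091796875, 23.824487686157227), 6.869389533996582)
((453.18310546875, 367.1752014160156), (26.8922061920166, 27.53644561767578), 6.00119686126709)
mid [500.88201904 373.8441925 ] yaw 7.95917586679489 96.32573484389683
```

Request:
servo_tool(
  rotation=[
    [0,0,0],
    [0,0,0],
    [0,0,0],
    [0,0,0],
    [0,0,0],
  ],
  slide=[
    [-0.1,-0.3,0.2],
    [-0.3,-1,0.2],
    [-0.3,-1,0.2],
    [-0.3,-1,0.2],
    [-0.3,-1,0.2],
  ],
  grip=[1,1,1,1,1],
)

```text
clock: 2.15
position: [437.8, 173.3, 323.3]
ee_rot: [0.998, 0.057, 0.002, -0.001]
contact_force: [0.7, 0.4, -0.0]
gripper_width: 85.4
grasp_force: 0.0
```

Request:
servo_tool(
  rotation=[
    [0,0,0],
    [0,0,0],
    [0,0,0],
    [0,0,0],
    [0,0,0],
  ],
  slide=[
    [0,-1,0],
    [0,-1,0],
    [0,-1,0],
    [0,-1,0],
    [0,-1,0],
  ],
  grip=[1,1,1,1,1],
)

```text
clock: 2.78
position: [439.5, -25.2, 321.6]
ee_rot: [0.998, 0.057, 0.0, -0.0]
contact_force: [0.5, 0.4, -0.1]
gripper_width: 85.6
grasp_force: 0.0
```

Request:
servo_tool(
  rotation=[
    [0,0,0],
    [0,0,0],
    [0,0,0],
    [0,0,0],
    [0,0,0],
    [0,0,0],
  ],
  slide=[
    [0,-0.3,0],
    [0,-0.475,0],
    [0,-0.475,-0.8],
    [0,-0.475,-0.8],
    [0,-0.475,-0.8],
    [0,-0.475,-0.8],
  ],
  grip=[1,1,1,1,1,1],
)

```text
clock: 3.52
position: [438.1, -119.1, 159.1]
ee_rot: [0.998, 0.058, -0.003, -0.0]
contact_force: [-0.8, -0.3, 1.1]
gripper_width: 85.4
grasp_force: 0.0
```

```bash
python3 - <<'E'
from h import *
s=read_state(); d=snap('wrist'); np.savez('ww.npz',p=s['position'],q=s['ee_rot'],**d)
print(s['position'],s['ee_rot'],s['joints'].round(2),s['clock'])
cv2.imwrite('pics/w2.png',d['image'][...,::-1])
E
```

```text
[ 438.14100475 -119.05437966  159.12235649] [ 9.98301110e-01  5.81795790e-02 -3.16662482e-03 -5.88175566e-05] [ 0.09  0.17 -0.5  -0.   -0.91  1.59] 3.525
```

View pics/w2.png

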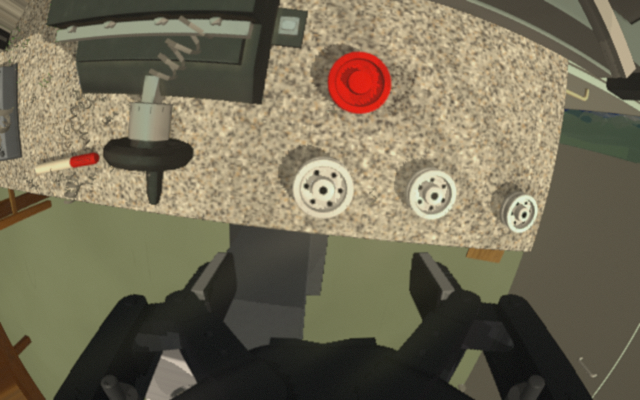

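The wheel is at (323,188) in this view, clear of the handwheel at (150,155) and of the 52 mm wheel at (432,193). I'll refine its centre.

```bash
python3 - <<'E'
from h import *
d=dict(np.load('ww.npz')); im=d['image']; g=cv2.cvtColor(im,cv2.COLOR_RGB2GRAY)
w=g[150:230,280:366]; print((d['depth']>0).mean(), g[188,300],g[172,310:340:4])
for th in(190,200,210,220):
    m=cv2.morphologyEx((g>th).astype(np.uint8),2,np.ones((3,3)))
    k=blob(m>0,(323,188),40); p=wcast(d,cv2.convexHull(k),23)[:,:2].astype(np.float32)
    c,r=cv2.minEnclosingCircle(p); e=cv2.fitEllipse(p); print(th,np.round(c,1),round(2*r,1),np.round(e[0],1),np.round(e[1],1))
E
```

```text
0.9935859375 186 [215 107  82 210 210 204 149 187]
190 [ 440.2 -121.2] 57.1 [ 440.4 -120.7] [55.8 55.9]
200 [ 440.7 -120.9] 55.7 [ 440.6 -120.8] [54.9 55.2]
210 [ 440.6 -120.7] 54.9 [ 440.8 -120.7] [53.9 54.6]
220 [ 450.8 -121.7] 48.5 [ 449.5 -121.1] [34.5 47.2]
```

Request:
servo_tool(
  rotation=[
    [0,0,0],
    [0,0,0],
    [0,0,0],
    [0,0,0],
    [0,0,0],
  ],
  slide=[
    [0,0,-0.25],
    [0,0,-0.5],
    [0,0,-0.5],
    [0,0,-0.5],
    [0,0,-0.5],
  ],
  grip=[1,1,1,1,1],
)

```text
clock: 4.2
position: [441.4, -120.4, 63.9]
ee_rot: [0.998, 0.057, 0.003, 0.0]
contact_force: [-0.2, -0.2, 0.9]
gripper_width: 85.5
grasp_force: 0.0
```

```bash
python3 - <<'E'
from h import *
s=read_state(); d=snap('wrist'); d.update(p=s['position'],q=s['ee_rot']); np.savez('ww2.npz',**d)
print(d['p'],d['q']); g=cv2.cvtColor(d['image'],cv2.COLOR_RGB2GRAY)
R=Ro.from_quat(d['q']).as_matrix(); q=R.T@(np.array([440,-121,23])-d['p']); H=d['hand_eye']; c=H[:3,:3].T@(q-H[:3,3]); 
th=np.arccos(c[2]/np.linalg.norm(c)); K=d['camera_matrix']; uv=K[:2,2]+K[0,0]*th*c[:2]/np.hypot(*c[:2]); print(uv)
for t in(180,190,200,210):
    m=cv2.morphologyEx((g>t).astype(np.uint8),2,np.ones((3,3)))
    k=blob(m>0,tuple(uv.astype(int)),60); p=wcast(d,cv2.convexHull(k),23)[:,:2].astype(np.float32)
    c,r=cv2.minEnclosingCircle(p); e=cv2.fitEllipse(p); print(t,np.round(c,1),round(2*r,1),np.round(e[0],1),np.round(e[1],1))
E
```

```text
[ 441.39184207 -120.37057668   63.85565044] [9.98357021e-01 5.72257167e-02 2.91020920e-03 8.21679481e-05]
[321.16621361 232.83006708]
180 [ 439.  -122.1] 60.7 [ 440.7 -121. ] [54.7 58.6]
190 [ 441.1 -120.8] 55.6 [ 441.1 -120.7] [54.8 55.4]
200 [ 441.  -120.6] 55.0 [ 441.1 -120.7] [54.2 54.9]
210 [ 441.1 -120.5] 54.5 [ 441.3 -120.7] [53.  54.2]
```

Request:
servo_tool(
  rotation=[
    [0,0,0],
    [0,0,0],
    [0,0,0],
    [0,0,0],
    [0,0,0],
  ],
  slide=[
    [0.0065,0,-0.1],
    [0.0065,0,-0.2],
    [0.0065,0,-0.27],
    [0.0065,0,-0.31],
    [0.0065,0,-0.31],
  ],
  grip=[1,1,1,1,1],
)

```text
clock: 4.88
position: [440.8, -120.7, -0.4]
ee_rot: [0.998, 0.057, 0.0, 0.0]
contact_force: [0.6, -0.3, 0.2]
gripper_width: 85.4
grasp_force: 0.0
```

Request:
servo_tool(
  rotation=[
    [0,0,0],
    [0,0,0],
    [0,0,0],
    [0,0,0],
    [0,0,0],
    [0,0,0],
    [0,0,0],
    [0,0,0],
  ],
  slide=[
    [0,0,0],
    [0,0,0],
    [0,0,0],
    [0,0,0],
    [0,0,0],
    [0,0,0],
    [0,0,0],
    [0,0,0],
  ],
  grip=[0.5,0,-0.5,-1,-1,-1,-1,-1],
)

```text
clock: 5.88
position: [441.1, -120.6, 0.5]
ee_rot: [0.998, 0.057, 0.001, 0.0]
contact_force: [-1.5, 0.7, 7.2]
gripper_width: 56.0
grasp_force: 62.6
```

Request:
servo_tool(
  rotation=[
    [0,0,0],
    [0,0,0],
    [0,0,0],
    [0,0,0],
    [0,0,0],
    [0,0,0],
  ],
  slide=[
    [0,0,0.1],
    [0,0,0.3],
    [0,0,0.6],
    [0,0,1],
    [0,0,1],
    [0,0,1],
  ],
  grip=[-1,-1,-1,-1,-1,-1],
)

```text
clock: 6.62
position: [441.0, -120.5, 201.0]
ee_rot: [0.998, 0.057, 0.002, -0.0]
contact_force: [-0.3, 0.0, -1.9]
gripper_width: 55.9
grasp_force: 63.8
```

Request:
servo_tool(
  rotation=[
    [0,0,0],
    [0,0,0],
    [0,0,0],
    [0,0,0],
    [0,0,0],
    [0,0,0],
  ],
  slide=[
    [0,0,0.3],
    [0,0,0.6],
    [0,0.3,0.6],
    [0,0.6,0.6],
    [0,0.9,0.6],
    [0,1,0.6],
  ],
  grip=[-1,-1,-1,-1,-1,-1],
)

```text
clock: 7.38
position: [439.5, 81.8, 317.1]
ee_rot: [0.998, 0.059, -0.002, 0.0]
contact_force: [0.9, -0.6, -1.3]
gripper_width: 56.2
grasp_force: 64.3
```

```bash
python3 - <<'E'
from h import *
s=read_state(); d=snap('wrist'); d.update(p=s['position'],q=s['ee_rot']); np.savez('wg.npz',**d)
cv2.imwrite('pics/w3.png',d['image'][...,::-1]); print(s['position'],s['gripper_width'],s['grasp_force'])
E
```

```text
[439.50227532  81.8158772  317.09962141] 56.183208917719035 64.2566978931427
```

View pics/w3.png

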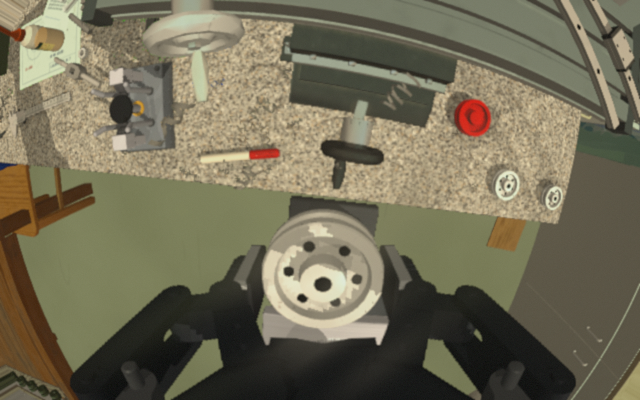

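The wheel is held level between the pads, with its rim spanning columns 262 to 384 and its bore at (322,284). The magazine is visible at (135,107).

```bash
python3 - <<'E'
from h import *
d=dict(np.load('wg.npz')); e=dict(d); e['p']=np.zeros(3); e['q']=np.array([0,0,0,1.])
for z in(-23,-20): print(z,wcast(e,[(322,284),(262,266),(384,266),(322,212),(322,327)],z).round(1)[:,:2].tolist())
# depth-based
K=d['camera_matrix']; v,u=np.mgrid[205:335,255:390]; D=d['depth'][205:335,255:390]
uv=np.stack([u,v],-1).reshape(-1,2); a=(uv-K[[0,1],2])/K[0,0]; r=np.linalg.norm(a,axis=1,keepdims=True)
ray=np.c_[a/np.maximum(r,1e-9)*np.tan(r),np.ones(len(a))]*D.reshape(-1,1)
P=ray@e['hand_eye'][:3,:3].T+e['hand_eye'][:3,3]
m=(P[:,2]<-17)&(P[:,2]>-32)&(abs(P[:,1])<27)&(D.ravel()>0); Q=P[m]; print(len(Q),np.percentile(Q[:,2],[5,25,50,75,95]).round(1))
m2=abs(Q[:,2]-np.percentile(Q[:,2],20))<3
h=cv2.convexHull(Q[m2][:,:2].astype(np.float32)); print(cv2.minEnclosingCircle(h),cv2.fitEllipse(h))
E
```

```text
-23 [[-0.5, 1.1], [8.3, -25.2], [8.3, 28.3], [33.4, 1.1], [-25.5, 1.1]]
-20 [[-2.3, 1.1], [6.7, -25.9], [6.7, 29.0], [32.4, 1.1], [-28.0, 1.1]]
5993 [-22.1 -20.4 -18.8 -18.2 -17.5]
((-1.1870046854019165, 0.05191899836063385), 29.85101890563965) ((-1.117978811264038, 0.6131786704063416), (57.51579666137695, 58.228309631347656), 44.0460205078125)
```

```bash
python3 - <<'E'
from h import *
def wcloud(d):
    K=d['camera_matrix']; v,u=np.mgrid[:400,:640]; uv=np.stack([u,v],-1).reshape(-1,2); a=(uv-K[[0,1],2])/K[0,0]; r=np.linalg.norm(a,axis=1,keepdims=True)
    ray=np.c_[a/np.maximum(r,1e-9)*np.tan(r),np.ones(len(a))]*d['depth'].reshape(-1,1); H=d['hand_eye']
    return (ray@H[:3,:3].T+H[:3,3])@Ro.from_quat(d['q']).as_matrix().T+d['p']
for n in('wm','wg'):
    d=dict(np.load(n+'.npz')); P=wcloud(d); P=P[(abs(P[:,0]-500)<90)&(abs(P[:,1]-374)<80)]
    for a,b in((20,40),(74,83),(84,93),(93,115)):
        q=P[(P[:,2]>a)&(P[:,2]<b)][:,:2].astype(np.float32)
        if len(q)>5: r=cv2.minAreaRect(q); print(n,a,b,len(q),np.round(r[0],1),np.round(r[1],1),round(r[2],1),'mean',q.mean(0))
        if b==83:
            k=q[np.hypot(*(q-[500,374]).T)<24]; print('disc',k.mean(0),cv2.minEnclosingCircle(k))
E
```

```text
wm 20 40 4236 [504.5 358.3] [131.6 125.2] 7.1 mean [510.01593 375.7377 ]
wm 74 83 1320 [514.1 376.2] [98.5 55.2] 6.4 mean [501.76904 374.90103]
disc [502.44827 374.92346] ((502.14117431640625, 374.95379638671875), 21.30579376220703)
wm 84 93 950 [501.9 375.1] [114.8  56.1] 6.2 mean [504.943   374.79654]
wm 93 115 352 [502.7 374.7] [67.5 67.4] 6.3 mean [501.9276  375.74777]
wg 20 40 2358 [503.5 357.2] [131.6 123.3] 7.2 mean [505.6134 354.2819]
wg 74 83 861 [502.1 372.4] [121.8  54.6] 5.8 mean [501.4671  371.89322]
disc [502.12207 373.02286] ((502.2570495605469, 374.44512939453125), 21.519590377807617)
wg 84 93 521 [502.2 372.3] [115.4  55.1] 6.6 mean [502.0043 373.6561]
wg 93 115 225 [502.5 374.7] [67.9 68.3] 7.0 mean [503.2621  376.89117]
```

Request:
servo_tool(
  rotation=[
    [0,0,0],
    [0,0,0],
    [0,0,0],
    [0,0,0],
    [0,0,0],
  ],
  slide=[
    [0.05,0.25,0],
    [0.1,0.55,0],
    [0.2,0.85,0],
    [0.3,1,0],
    [0.3,1,0],
  ],
  grip=[-1,-1,-1,-1,-1],
)

```text
clock: 8.05
position: [500.8, 280.7, 315.4]
ee_rot: [0.998, 0.057, -0.003, 0.002]
contact_force: [-0.0, -0.6, -1.4]
gripper_width: 56.2
grasp_force: 64.3
```

Request:
servo_tool(
  rotation=[
    [0,0,0],
    [0,0,0],
    [0,0,0],
    [0,0,0],
    [0,0,0],
    [0,0,0],
  ],
  slide=[
    [0,0.25,0],
    [0,0.475,-0.2],
    [0,0.475,-0.5],
    [0,0.475,-0.8],
    [0,0.475,-0.9],
    [0,0.475,-0.9],
  ],
  grip=[-1,-1,-1,-1,-1,-1],
)

```text
clock: 8.8
position: [499.3, 371.9, 136.4]
ee_rot: [0.998, 0.056, -0.002, 0.002]
contact_force: [-0.4, 0.0, 0.1]
gripper_width: 56.2
grasp_force: 64.4
```

Request:
servo_tool(
  rotation=[
    [0,0,0],
    [0,0,0],
    [0,0,0],
    [0,0,0],
    [0,0,0],
    [0,0,0],
    [0,0,0],
    [0,0,0],
  ],
  slide=[
    [0.0135,0.0025,0],
    [0.0135,0.0025,0],
    [0.0135,0.0025,-0.05],
    [0.0135,0.0025,-0.1],
    [0.0135,0.0025,-0.15],
    [0.0135,0.0025,-0.18],
    [0.0135,0.0025,-0.2],
    [0.0135,0.0025,-0.2],
  ],
  grip=[-1,-1,-1,-1,-1,-1,-1,-1],
)

```text
clock: 9.8
position: [503.1, 374.8, 99.0]
ee_rot: [0.998, 0.057, -0.0, 0.0]
contact_force: [-0.1, 1.0, -0.7]
gripper_width: 56.0
grasp_force: 64.4
```

```bash
python3 - <<'E'
from h import *
s=read_state(); print(s['position'],s['contact_force'])
a=snap('top')['image'][170:260,170:260];b=snap('scene')['image'][95:185,190:280];d=snap('wrist')
r=lambda i,w=400:cv2.resize(i,(w,300),interpolation=cv2.INTER_CUBIC)
cv2.imwrite('pics/m1.png',np.vstack([np.hstack([r(a),r(b)]),np.hstack([r(d['image'][50:350,150:490]),r(d['image'][180:300,240:400])])])[...,::-1])
E
```

```text
[503.10251548 374.82529417  98.96955415] [-0.10312822  0.98233778 -0.74449702]
```

View pics/m1.png

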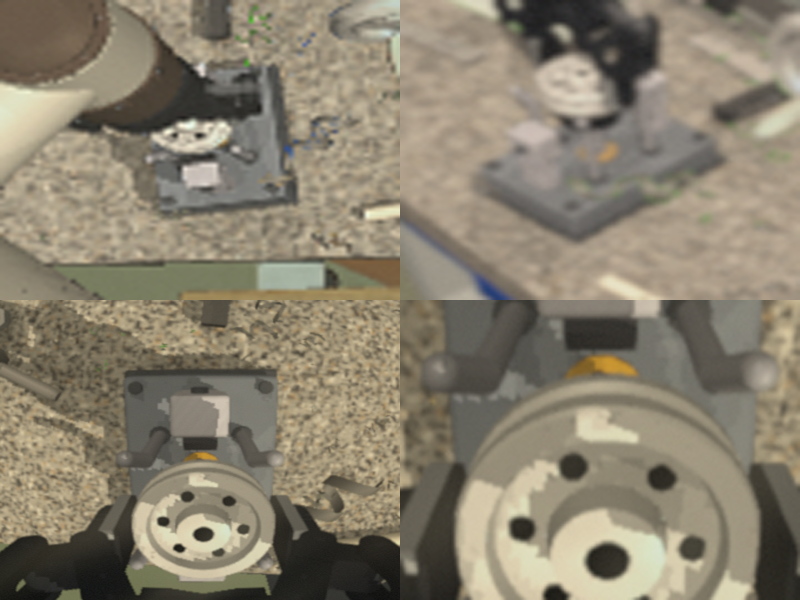

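The wheel is between the flared rods, symmetric to the rod tips in the wrist crop (lower right, rods at left (440,375) and right (760,365)), and there is no contact force. I'll lower it onto the follower.

Request:
servo_tool(
  rotation=[
    [0,0,0],
    [0,0,0],
    [0,0,0],
    [0,0,0],
    [0,0,0],
    [0,0,0],
  ],
  slide=[
    [0,0,-0.03],
    [0,0,-0.06],
    [0,0,-0.08],
    [0,0,-0.1],
    [0,0,-0.115],
    [0,0,-0.115],
  ],
  grip=[-1,-1,-1,-1,-1,-1],
)

```text
clock: 10.7
position: [503.4, 375.0, 76.7]
ee_rot: [0.998, 0.057, 0.0, -0.0]
contact_force: [-0.8, -0.8, 3.3]
gripper_width: 56.5
grasp_force: 64.5
```

Request:
servo_tool(
  rotation=[
    [0,0,0],
    [0,0,0],
    [0,0,0],
    [0,0,0],
    [0,0,0],
  ],
  slide=[
    [0,0,-0.03],
    [0,0,-0.055],
    [0,0,-0.08],
    [0,0,-0.08],
    [0,0,-0.08],
  ],
  grip=[-1,-1,-1,-1,-1],
)

```text
clock: 11.32
position: [503.8, 375.3, 60.8]
ee_rot: [0.998, 0.057, 0.001, -0.0]
contact_force: [1.2, 1.1, 2.4]
gripper_width: 55.9
grasp_force: 64.8
```

Request:
servo_tool(
  rotation=[
    [0,0,0],
    [0,0,0],
    [0,0,0],
    [0,0,0],
    [0,0,0],
  ],
  slide=[
    [0,0,-0.02],
    [0,0,-0.04],
    [0,0,-0.06],
    [0,0,-0.06],
    [0,0,-0.06],
  ],
  grip=[-1,-1,-1,-1,-1],
)

```text
clock: 11.95
position: [503.8, 375.2, 48.9]
ee_rot: [0.998, 0.057, 0.001, -0.0]
contact_force: [1.2, 0.5, 4.6]
gripper_width: 56.2
grasp_force: 64.9
```

Request:
servo_tool(
  rotation=[
    [0,0,0],
    [0,0,0],
    [0,0,0],
    [0,0,0],
    [0,0,0],
    [0,0,0],
  ],
  slide=[
    [0,0,-0.015],
    [0,0,-0.03],
    [0,0,-0.04],
    [0,0,-0.045],
    [0,0,-0.045],
    [0,0,-0.045],
  ],
  grip=[-1,-1,-1,-1,-1,-1],
)

```text
clock: 12.7
position: [503.8, 375.3, 40.3]
ee_rot: [0.998, 0.057, 0.001, -0.0]
contact_force: [1.5, -0.3, 7.4]
gripper_width: 55.7
grasp_force: 64.9
```

Request:
servo_tool(
  rotation=[
    [0,0,0],
    [0,0,0],
    [0,0,0],
    [0,0,0],
    [0,0,0],
    [0,0,0],
  ],
  slide=[
    [0,0,0],
    [0,0,0],
    [0,0,0],
    [0,0,0],
    [0,0,0],
    [0,0,0],
  ],
  grip=[0,0.5,1,1,1,1],
)

```text
clock: 13.45
position: [503.1, 374.8, 39.1]
ee_rot: [0.998, 0.057, -0.0, 0.0]
contact_force: [0.7, -0.6, -0.4]
gripper_width: 85.8
grasp_force: 0.0
```

Request:
servo_tool(
  rotation=[
    [0,0,0],
    [0,0,0],
    [0,0,0],
    [0,0,0],
    [0,0,0],
    [0,0,0],
    [0,0,0],
  ],
  slide=[
    [0,0,0.05],
    [0,0,0.15],
    [0,0,0.3],
    [0,0,0.5],
    [0,0,0.7],
    [0,0,0.7],
    [0,0,0.7],
  ],
  grip=[1,1,1,1,1,1,1],
)

```text
clock: 14.32
position: [502.8, 374.6, 179.5]
ee_rot: [0.998, 0.057, -0.0, -0.0]
contact_force: [0.7, 0.2, -1.2]
gripper_width: 85.2
grasp_force: 0.0
```

```bash
python3 - <<'E'
from h import *
s=read_state(); print(s['position'],s['contact_force']); d=snap('wrist'); e=snap('scene')
cv2.imwrite('pics/m2.png',np.hstack([cv2.resize(d['image'][80:330,200:450],(400,400),interpolation=2),cv2.resize(e['image'][95:185,190:280],(400,400),interpolation=2)])[...,::-1])
d.update(p=s['position'],q=s['ee_rot'])
K=d['camera_matrix']; v,u=np.mgrid[:400,:640]; uv=np.stack([u,v],-1).reshape(-1,2); a=(uv-K[[0,1],2])/K[0,0]; r=np.linalg.norm(a,axis=1,keepdims=True)
ray=np.c_[a/np.maximum(r,1e-9)*np.tan(r),np.ones(len(a))]*d['depth'].reshape(-1,1); H=d['hand_eye']
P=(ray@H[:3,:3].T+H[:3,3])@Ro.from_quat(d['q']).as_matrix().T+d['p']
rr=np.hypot(P[:,0]-502.5,P[:,1]-375)
for lo,hi in((6,10),(24.5,28)):
    m=(rr>lo)&(rr<hi)
    for x in range(-180,180,45):
        an=np.degrees(np.arctan2(P[:,1]-375,P[:,0]-502.5)); k=m&(abs((an-x+180)%360-180)<12)
        print(lo,x,k.sum(),np.percentile(P[k,2],[25,50,75,90]).round(1) if k.any() else '')
E
```

```text
[502.78901725 374.64804119 179.49083075] [ 0.68790953  0.22937069 -1.23450514]
6 -180 14 [66.2 66.8 67.1 67.5]
6 -135 19 [66.6 67.2 67.6 68.3]
6 -90 20 [66.6 67.2 67.5 68. ]
6 -45 19 [65.9 66.6 67.3 67.6]
6 0 22 [66.1 66.8 67.4 67.9]
6 45 20 [65.1 66.4 66.7 66.8]
6 90 15 [64.1 65.9 67.  67.4]
6 135 15 [66.3 66.8 67.4 67.6]
24.5 -180 91 [67.7 70.1 72.  73.3]
24.5 -135 48 [63.9 64.3 64.7 65. ]
24.5 -90 52 [63.8 64.1 64.7 65. ]
24.5 -45 700 [268.4 274.1 278.7 281. ]
24.5 0 34 [69.8 71.6 73.2 74. ]
24.5 45 1401 [268.5 274.7 279.  281.1]
24.5 90 46 [63.6 64.2 64.8 65.3]
24.5 135 44 [63.7 64.1 64.6 64.9]
```

View pics/m2.png

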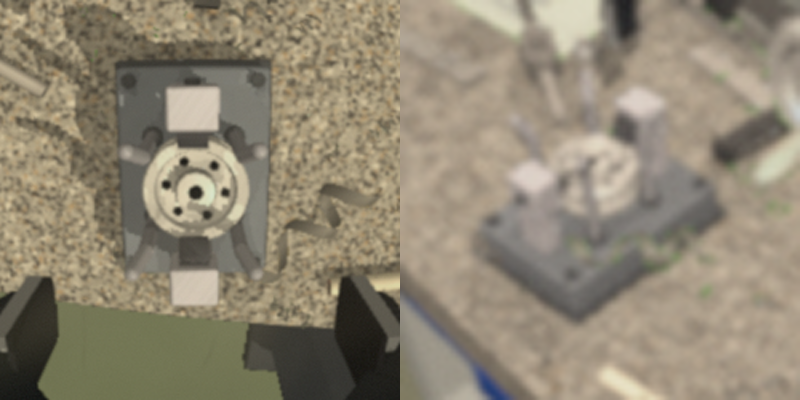

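The wheel sits level with its top at about z = 67 mm. Both dark noses overlap the rim, at (195,140) and (195,250) in the crop, and the gripper is clear. I'm handing in.

```bash
python3 -c "
from bench import *
print(job_done())"
```

```text
the job is handed in; nothing more can be done
None
```

The 58 mm wheel is in the magazine, held level under both spring catches with the gripper clear. The other two wheels and the red look-alike were not touched, and the job was handed in at about 14 s.

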